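# Fit a new filter cartridge in the polishing bench's dust extractor

### The job

Turn both wing fasteners on the dust extractor's hatch a quarter turn anticlockwise to unlock them and swing the hatch up until it stands open. Then stand the new filter cartridge, which lies on the bench, upright on its foot on the bench and let go of it, take it again by the grip bar on its head, lower it into the collar inside the extractor, push it down against the spring, turn it a quarter turn clockwise and let the spring lift it into its locked seat. Leave the hatch open and the fasteners unlocked, and do not disturb the other things on the bench.

Things in the scene. Friction and masses are not known exactly. Their poses are not given: they have to be found in the camera images.
- extractor: Grey sheet-steel filter box of the bench dust extractor, bolted down: 170 mm deep (x), 250 mm wide (y), 150 mm high, walls 4 mm. Origin: centre of its underside; x points from its front (robot side) to its hinge side, z up. Its whole top is the hatch. A green motor sticks out 105 mm from the left wall (up to 133 mm high), a pipe 36 mm from the right wall.
- fastener_left (a joint): Black wing fastener near the hatch's front edge, on the left (+y), 85 mm from its middle. Angle in rad, growing anticlockwise seen from above: 0 = locked (wing points across the front edge; a cam tongue under it hooks the box's lip), 1.57 = unlocked, at its stop (wing parallel to the front edge). Starts between 0 and 0.2; free of the lip above 1.2. Takes about 0.06 N m and stays where it is left.
- fastener_right (a joint): Black wing fastener near the hatch's front edge, on the right (-y), 85 mm from its middle. Angle in rad, growing anticlockwise seen from above: 0 = locked (wing points across the front edge; a cam tongue under it hooks the box's lip), 1.57 = unlocked, at its stop (wing parallel to the front edge). Starts between 0 and 0.2; free of the lip above 1.2. Takes about 0.06 N m and stays where it is left.
- fastener_left_grip (a point): Point on the left fastener's axis, at the height to grip: 3 mm below the top of its wing bar. The bar is 44 mm long (this frame's x), 12 mm thick (y), 26 mm tall, on a 32 mm disc whose upper face is 23 mm below this point; the hatch's sheet is 9 mm lower still. z is the fastener's axis (up while the hatch is shut).
- fastener_right_grip (a point): Point on the right fastener's axis, at the height to grip: 3 mm below the top of its wing bar. The bar is 44 mm long (this frame's x), 12 mm thick (y), 26 mm tall, on a 32 mm disc whose upper face is 23 mm below this point; the hatch's sheet is 9 mm lower still. z is the fastener's axis (up while the hatch is shut).
- hatch (a joint): Opening angle of the hatch in rad: 0 = shut and level, 1.57 = upright, 1.9 = stop. It opens only with both fasteners unlocked: the front edge rises and swings away from the robot about the far top edge of the box. 0.5 kg; the hinge is stiff and holds it wherever it is left; about 8 N at the handle. Opened to about 1.7 it leaves a gripper all the room over the collar.
- hatch_handle (a point): Middle of the hatch's handle, midway between the fasteners: a round steel bar 10 mm thick, 70 mm long, along the box's y. Its centre is 29 mm above the sheet, 27 mm behind the hatch's front edge. The frame turns with the hatch.
- hatch_hinge (a point): Point on the hatch's hinge line (which runs along the box's y), middle of the far top edge of the box, 150 mm above the bench. With the hatch shut, the handle bar's centre is 147 mm in front of it and 36 mm above it. The frame turns with the hatch; shut, its axes are those of the box.
- collar (a point): Centre of the aluminium bayonet collar's mouth at its top face, inside the box, 108 mm above the bench; axes as the box's. Eight-sided hole 66 mm across flats with two entry notches along +x and -x, 18 mm wide, reaching 46 mm from the axis; 7 mm thick. After a quarter turn clockwise (from above) the lugs lie along y, against end stops, under recesses 4 mm deep. It does not turn the other way.
- plunger (a joint): Spring plunger under the collar's centre that bears on the cartridge's foot: travel in m, 0 = up (head 68 mm below the collar's top face), 0.019 = bottom. Pushes up with 5 N plus 0.5 N per mm. Set in loosely, the cartridge rests on it, lugs in the notches. The lugs clear the collar's underside from 0.0115: push to 0.013 to 0.017 (foot 81 to 85 mm below the top face), then turn. Locked: 0.007.
- cartridge: New filter cartridge, about 0.18 kg, 110 mm long, lying on its side, head roughly towards the right (-y), axis 27 mm above the bench, lugs level. Origin: centre of its foot's underside; z runs along it, foot to head. Eight-sided steel end caps, 54 mm across flats: foot z = 0 to 10 mm, head 60 to 80 mm; between them a round pleated body 48 mm across. Lugs and grip bar: see cartridge_grip.
- cartridge_grip (a point): Point on the cartridge's axis, 102 mm from the foot's underside, where its dark grip bar is gripped; axes as the cartridge's. The bar stands on the head: z = 80 to 110 mm from the foot, 44 mm long along x, 14 mm thick along y. Two lugs stick out of the head cap along +x and -x: z = 66 to 72 mm from the foot, 12 mm wide, 84 mm over both.
- wrench: Bystander, to be left where it is: a steel open-ended spanner lying flat in front.
- compound_bar: Bystander, to be left where it is: a brown bar of polishing compound, 130 x 42 x 42 mm, half wrapped in paper; origin under its middle.
- grinding_disc: Bystander, to be left where it is: a dark grinding disc 115 mm across and 6 mm thick, lying flat; origin under its centre.
- wire_brush: Bystander, to be left where it is: a hand brush lying on the right.
- paste_tin: Bystander, to be left where it is: a round tin of paste, 72 mm wide, 75 mm high, near the robot; origin under its centre.
- oil_bottle: Bystander, to be left where it is: a grey bottle 56 mm wide, 150 mm high, behind on the left; origin under its centre.
- blank_tray: Bystander, to be left where it is: a steel tray 180 x 140 x 35 mm with blade blanks in it, on the left; origin under its centre.

How it is judged:
On the way, in this order (a step that is already met when the one before it is completed fails the run):
1. both fasteners turned to unlocked (value of joint each of fastener_left, fastener_right above 1.2 rad), for 0.1 s.
2. the hatch swung open (value of joint hatch above 1.3 rad), for 0.1 s.
3. the cartridge stands upright on the bench on its foot, let go (angle between cartridge's own z axis and vertical below 0.1 rad and height (world z) of cartridge between -0.004 and 0.004 m and height (world z) of cartridge_grip above 0.09 m and contact force between the fingers and cartridge below 0.1 N), for 0.2 s.
4. the cartridge is in the collar, pushed down against the spring below its seat (horizontal distance between cartridge and collar below 0.008 m and value of joint plunger above 0.012 m and angle between cartridge's own z axis and vertical below 0.12 rad), for 0.05 s.
At the end, for the whole second after the job is handed in: Cartridge locked in the collar, released, at rest: centred within 6 mm, foot 75 mm (+/-2.5) below the collar's top face, grip bar within 0.2 rad of square to the entry notches, tilt under 0.08 rad; hatch open at least 1.3 rad; both fasteners turned at least 1.2 rad (all of step 1 and horizontal distance between cartridge and collar below 0.006 m and z of cartridge in the frame of collar between -0.0775 and -0.0725 m and angle between the x axis of cartridge and the y axis of extractor, either way round below 0.2 rad and angle between cartridge's own z axis and vertical below 0.08 rad and linear speed of cartridge below 0.02 m/s and value of joint hatch above 1.3 rad); the robot touches nothing.
It fails at once if another thing on the bench is shifted by more than 30 mm (distance of any of wrench, compound_bar, grinding_disc, wire_brush, paste_tin, oil_bottle, blank_tray from where it was at the start of the episode above 0.03 m).
It also fails if it takes over 72 s, if anything falls off the work surface, if the arm or the gripper's body presses on something with over 40 N, if the wrist force passes 120 N, or if a joint passes its speed limit or range.

### The arm

A 6-joint arm with a two-finger parallel gripper is mounted at the origin on the work surface. World frame = base frame: x ahead of the robot, y to its left, z up, the work surface at z = 0. Lengths are in m, angles in rad, forces in N, time in s.
With the tool pointing down it reaches from about 0.25 to 0.775 m from the base axis. Payload 4 kg.
Tool frame: the origin (TCP) lies midway between the tips of the shut fingers; the grasp point (between the pads) lies grip_point_offset behind it (grip_point_offset is the distance from the TCP to the grasp point, in m); z points along the fingers, y is the line along which they close (so a half turn about z gives the same grasp; the last joint's range is limited). The gripper opens to 94 mm and grips with 3 to 60 N. Pads are 16 mm wide; open, the fingers measure 119 mm over their backs; the gripper's body (75 mm by 177 mm) begins 78 mm behind the grasp point.
Start: joints at [-1.315, 0.087, 1.371, -0, 1.684, -0.103], TCP at [0.193, -0.515, 0.183] pointing down, gripper open.
Joint ranges: [-3.1, 3.1], [-0.76, 2.03], [0.27, 2.55], [-1.08, 4.22], [0.17, 2.65], [-2.57, 2.57]. Speed limits (rad/s): [2.79, 2.79, 3.14, 3.14, 3.14, 3.14].

### API

Orientations are given as [roll, pitch, yaw] about the fixed x, y, z axes, in that order (R = Rz(yaw) Ry(pitch) Rx(roll)).
In Python, from bench import * gives the robot as it stands. The module is installed in compiled form; this text tells all that it offers.
- The arm moves only by the tool apply_moves, never from a script. Its argument "commands" is a list of rows, each a list of 7 numbers: the turn, a rotation vector about the world's x, y, z in rad, then the shift along the world's x, y, z in m, then the opening in per cent of the stroke, from 0 (shut) to 100 (fully open). In form: [[ax, ay, az, x, y, z, jaw], ...]. A call has exactly 5 rows; each row is the pose to reach, as a shift and turn from the pose commanded when the call began; what a row does not reach only later rows make up. A row lasts 1/10 s, in which the tool goes at most 50 mm and 8.59 degrees, less where a joint would pass 70% of its speed; a pose out of reach is approached as far as the arm can. A call with a gripper value outside its range is refused whole. The fingers move at their own pace and stop on an object; the grip force is fixed at half the most. Time passes only in rows, so rows that repeat a pose let the fingers close, or fill a call up. It gives the time, the measured TCP pose, the force, the opening and the grip force at its end, in the units of the state.
- get_obs(): the state, without advancing time (a new reading comes with each control period).
- snapshot(name): name is "scene" or "top" or "wrist"; returns a dict with "pixels" (480x640x3 uint8, red, green, blue), "vertical_fov" (degrees; the focal length in pixels is half the picture's height over the tangent of half this angle, whatever the lens; pixels are square), "cx", "cy" (the principal point, pixels), "rvec" (rotation vector, rad) and "tvec" (3), from world to camera coordinates, as OpenCV has them. Camera axes: x right, y down, z forward; pixel columns grow to the right and rows downward; lengths in m; the calibration is good to about 2 mm. A picture is of the moment at which its call begins. There is no depth.
- close_job(): hands the job in; it is judged then, once.
Trained networks look in the newest picture that a camera, given by its name, has taken for a name from the list of things; names that differ only in an ending like _2 or _b are one class to them, and where a whole thing is asked for, a point or a joint stands for the part that bears it (a point fixed in the world has none). Each returns a list of dicts, best first, with "score" (0 to 1); they miss things now and then, are a little off and sometimes report something else, mostly with a low value. They report only what shows in the picture. A call takes as long as a camera call.
- masks_of(camera, query): "mask" (480x640 bool, what is visible of it) and "extent" ([left, top, right, bottom] in pixels, round what is visible of it).
- place_of(camera, query): "pixel" ([column, row] in pixels: a listed point, or the origin of a listed thing).
The state is a dict: "time": time; "joint_positions": joint angles; "qvel": joint speeds; "joint_torque": joint torques, N m; "tool_pos": TCP position; "ee_rot": TCP orientation; "wrist_force": force on the tool from outside, world axes, zero at the start; "wrist_torque": the same for the moment, N m; "width": finger opening in m; "finger_force": force on a finger pad.
Only numpy, scipy, OpenCV 4.12 (cv2) and the standard library are available. Lean on these libraries where they do the work, as an engineer would, in place of code of your own. Each camera call takes 0.05 s, during which the arm holds its last target. There are 200 camera calls.

## Working session

There is one attempt and no reset: what is moved stays moved. The work goes in short steps, Python scripts to look and compute and a tool call to move; the robot and the scene stay as the last step left them, time stands still between calls to the robot, and variables do not carry over. Pictures are saved under pics/ and viewed, at most 10 in all, crops included, and the job is handed in when it is done.

Besides the shell and the picture viewer there is one more tool, called after "Request:" as name(argument=value, ...) on one line, values as JSON. apply_moves: Moves the arm, as the interface text tells. Its arguments: {"type":"object","properties":{"commands":{"type":"array"}},"required":["commands"]}

```bash
mkdir -p pics
cat > h.py <<'E'
from bench import *
import numpy as np, cv2
def cam(s):
    f=240/np.tan(np.radians(s["vertical_fov"])/2)
    K=np.array([[f,0,s["cx"]],[0,f,s["cy"]],[0,0,1.]])
    R=cv2.Rodrigues(np.array(s["rvec"],float))[0]; t=np.array(s["tvec"],float)
    return K,R,t
def ray(c,p):
    K,R,t=c; d=R.T@np.linalg.solve(K,[p[0],p[1],1]); return -R.T@t,d/np.linalg.norm(d)
def tri(obs):
    A=np.zeros((3,3));b=np.zeros(3);rs=[ray(c,p) for c,p in obs]
    for o,d in rs:
        P=np.eye(3)-np.outer(d,d);A+=P;b+=P@o
    x=np.linalg.solve(A,b); return x,[round(float(np.linalg.norm((np.eye(3)-np.outer(d,d))@(x-o)))*1000,1) for o,d in rs]
def onz(c,p,z):
    o,d=ray(c,p); return o+d*(z-o[2])/d[2]
def proj(c,X):
    K,R,t=c; q=K@(R@np.array(X)+t); return q[:2]/q[2]
def save(s,n): cv2.imwrite(f"pics/{n}.png",s["pixels"][:,:,::-1])
E
python3 - <<'E'
from h import *
o=get_obs(); print({k:np.round(v,3).tolist() for k,v in o.items()})
import bench; print([k for k in dir(bench) if not k.startswith('_')])
try: print(grip_point_offset)
except Exception as e: print(e)
C={}
for n in ["scene","top","wrist"]:
    s=snapshot(n);C[n]=cam(s);save(s,n+"0");print(n,np.round(-C[n][1].T@C[n][2],3),s["vertical_fov"])
for q in ["fastener_left_grip","fastener_right_grip","hatch_handle","hatch_hinge","collar","cartridge","cartridge_grip","extractor","wrench","compound_bar","grinding_disc","wire_brush","paste_tin","oil_bottle","blank_tray"]:
    obs=[]
    for n in ["scene","top"]:
        r=place_of(n,q)
        print(q,n,[(np.round(x["pixel"],1).tolist(),round(x["score"],2)) for x in r[:2]])
        if r: obs.append((C[n],r[0]["pixel"]))
    if len(obs)==2: x,e=tri(obs);print("   ->",np.round(x,4),e)
    elif obs: print("  z0",np.round(onz(*obs[0],0),3))
print(get_obs()["time"])
E
```

```text
{'time': 0.0, 'joint_positions': [-1.315, 0.088, 1.372, -0.0, 1.684, -0.103], 'qvel': [-0.0, 0.002, 0.0, -0.0, 0.001, 0.0], 'joint_torque': [-0.002, -34.018, -30.243, 0.072, 0.033, -0.0], 'tool_pos': [0.193, -0.514, 0.182], 'ee_rot': [-3.139, -0.0, 0.359], 'wrist_force': [-0.331, 0.402, 0.852], 'wrist_torque': [0.026, -0.02, 0.018], 'finger_force': 0.0, 'width': 0.094}
['IKError', 'close_job', 'get_obs', 'grip_point_offset', 'masks_of', 'place_of', 'snapshot']
0.0188
scene [1.684 0.064 0.954] 51.43450001853733
top [ 0.363 -0.02   1.297] 54.42503241653919
wrist [ 0.267 -0.488  0.384] 66.22084209093043
fastener_left_grip scene [([370.9, 205.9], 0.53)]
fastener_left_grip top [([252.3, 261.6], 0.49)]
   -> [0.483  0.164  0.1878] [1.9, 1.9]
fastener_right_grip scene [([310.8, 200.7], 0.64)]
fastener_right_grip top [([324.2, 266.8], 0.64), ([124.2, 264.3], 0.59)]
   -> [ 0.4731 -0.0078  0.1891] [1.9, 1.9]
hatch_handle scene [([341.7, 203.0], 0.77), ([236.4, 255.5], 0.37)]
hatch_handle top [([285.2, 261.4], 0.92)]
   -> [0.4841 0.0829 0.1937] [0.2, 0.2]
hatch_hinge scene [([336.4, 245.3], 0
[... 748 characters left out ...]
grinding_disc scene [([186.5, 309.6], 0.85)]
grinding_disc top [([434.9, 183.0], 0.74), ([243.8, 319.6], 0.63)]
   -> [ 0.7408 -0.322  -0.0081] [1.3, 1.3]
wire_brush scene [([138.9, 243.6], 0.63)]
wire_brush top [([515.0, 272.2], 0.9), ([251.8, 261.6], 0.59)]
   -> [ 0.4855 -0.5376  0.0071] [1.3, 1.3]
paste_tin scene [([377.2, 232.1], 0.55)]
paste_tin top [([241.0, 318.2], 0.66), ([433.4, 181.9], 0.17)]
   -> [0.3474 0.2116 0.0024] [5.0, 5.0]
oil_bottle scene [([436.2, 317.8], 0.94)]
oil_bottle top [([202.1, 185.3], 0.65)]
   -> [ 0.7211  0.3477 -0.0017] [0.9, 0.9]
blank_tray scene [([494.4, 265.1], 0.94)]
blank_tray top [([122.1, 266.5], 0.6)]
   -> [ 0.4836  0.5549 -0.0006] [0.2, 0.2]
1.65
```

Run:
```python
import cv2,numpy as np
a=cv2.imread("pics/top0.png")[200:340,190:490]; b=cv2.imread("pics/scene0.png")[160:320,170:450]
a=cv2.resize(a,(640,299));b=cv2.resize(b,(525,300))
c=np.zeros((600,640,3),np.uint8);c[:299]=a;c[300:,:525]=b
cv2.imwrite("pics/ab.png",c)
```

```text
(no output)
```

View pics/ab.png

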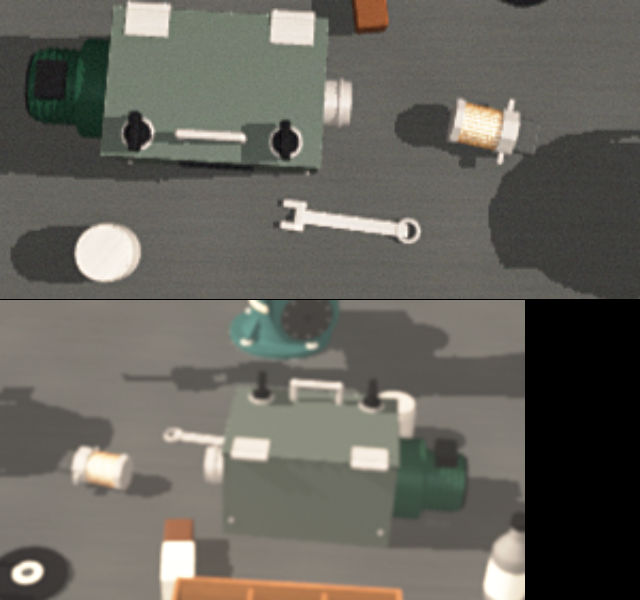

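Request:
apply_moves(commands=[[0,0,-0.2,0.08,0.22,0.06,60],[0,0,-0.2,0.08,0.22,0.06,60],[0,0,-0.2,0.08,0.22,0.06,60],[0,0,-0.2,0.08,0.22,0.06,60],[0,0,-0.2,0.08,0.22,0.06,60]])

```text
time: 2.15
tool_pos: [0.2736, -0.2929, 0.2443]
ee_rot: [3.14, -0.001, 0.159]
wrist_force: [1.6, 0.2, 0.9]
width: 0.0583
finger_force: 0.0
```

Request:
apply_moves(commands=[[0,0,-0.217,0.08,0.23,0.04,50],[0,0,-0.217,0.08,0.23,0.04,50],[0,0,-0.217,0.08,0.23,0.04,50],[0,0,-0.217,0.08,0.23,0.04,50],[0,0,-0.217,0.08,0.23,0.04,50]])

```text
time: 2.65
tool_pos: [0.352, -0.0667, 0.2834]
ee_rot: [3.141, -0.002, -0.059]
wrist_force: [1.1, -0.4, -0.7]
width: 0.0469
finger_force: 0.0
```

Request:
apply_moves(commands=[[0,0,0,0.047,0.144,0,50],[0,0,0,0.047,0.144,0,50],[0,0,0,0.047,0.144,0,50],[0,0,0,0.047,0.144,0,50],[0,0,0,0.047,0.144,0,50]])

```text
time: 3.15
tool_pos: [0.3987, 0.0763, 0.2825]
ee_rot: [3.141, 0.001, -0.055]
wrist_force: [0.1, 0.3, 0.3]
width: 0.0471
finger_force: 0.0
```

```bash
cat >> h.py <<'E'
import json,os
def look(qs,tag,camn="wrist"):
    s=snapshot(camn);c=cam(s);save(s,tag);D={}
    for q in qs:
        r=place_of(camn,q)
        D[q]=[(list(map(float,x["pixel"])),float(x["score"])) for x in r[:2]]
    json.dump({"K":c[0].tolist(),"R":c[1].tolist(),"t":c[2].tolist(),"D":D},open(f"{tag}.json","w"))
    return c,D
def load(tag):
    j=json.load(open(tag+".json")); return (np.array(j["K"]),np.array(j["R"]),np.array(j["t"])),j["D"]
def log():
    o=get_obs(); open("poses.txt","a").write(json.dumps([np.array(o[k]).tolist() for k in("joint_positions","tool_pos","ee_rot")])+"\n")
    print({k:np.round(o[k],3).tolist() for k in("time","tool_pos","ee_rot","joint_positions","wrist_force","width")})
E
python3 - <<'E'
from h import *
log()
c,D=look(["fastener_left_grip","fastener_right_grip","hatch_handle"],"w1")
for q in D:
    print(q,D[q],[np.round(onz(c,d[0],.188),4) for d in D[q]])
E
```

```text
{'time': 3.15, 'tool_pos': [0.399, 0.076, 0.282], 'ee_rot': [3.141, 0.001, -0.055], 'joint_positions': [0.05, -0.232, 1.475, -0.001, 1.9, 1.675], 'wrist_force': [0.109, 0.267, 0.251], 'width': 0.047}
fastener_left_grip [([194.4, 123.9], 0.7)] [array([0.4876, 0.1636, 0.188 ])]
fastener_right_grip [([416.3, 124.2], 0.83)] [array([ 0.478 , -0.0071,  0.188 ])]
hatch_handle [([311.1, 126.6], 0.81)] [array([0.4806, 0.0739, 0.188 ])]
```

Request:
apply_moves(commands=[[0,0,0,0.076,-0.084,-0.04,45],[0,0,0,0.076,-0.084,-0.04,45],[0,0,0,0.076,-0.084,-0.04,45],[0,0,0,0.076,-0.084,-0.04,45],[0,0,0,0.076,-0.084,-0.04,45]])

```text
time: 3.85
tool_pos: [0.4744, -0.0092, 0.243]
ee_rot: [-3.141, 0.001, -0.061]
wrist_force: [0.2, -0.0, 0.7]
width: 0.0421
finger_force: 0.0
```

Run:
```python
from h import *
log()
c,D=look(["fastener_left_grip","fastener_right_grip","hatch_handle"],"w2")
c1,D1=load("w1")
for q in D:
    print(q,D[q])
    if D[q] and D1[q]: 
        x,e=tri([(c,D[q][0][0]),(c1,D1[q][0][0])]);print(np.round(x,4),e)
im=cv2.imread("pics/w2.png"); im=np.hstack([cv2.resize(im,(400,300)),cv2.resize(cv2.imread("pics/w1.png"),(400,300))]);
p=np.array(D["fastener_right_grip"][0][0],int) if D["fastener_right_grip"] else (320,120)
raw=cv2.imread("pics/w2.png");y0=max(0,p[1]-75);x0=min(max(0,p[0]-100),440)
cr=cv2.resize(raw[y0:y0+150,x0:x0+200],(400,300));
raw=cv2.imread("pics/w1.png");cr2=cv2.resize(raw[50:200,100:300],(400,300))
cv2.imwrite("pics/w12.png",np.vstack([im,np.hstack([cr,cr2])])); print(x0,y0)
```

```text
{'time': 3.85, 'tool_pos': [0.474, -0.009, 0.243], 'ee_rot': [-3.141, 0.001, -0.061], 'joint_positions': [-0.139, -0.085, 1.426, 0.001, 1.801, 1.492], 'wrist_force': [0.197, -0.015, 0.731], 'width': 0.042}
fastener_left_grip [([77.8, 242.9], 0.93)]
[0.4865 0.162  0.1904] [1.2, 1.2]
fastener_right_grip [([313.8, 235.7], 0.93), ([238.5, 142.8], 0.64)]
[ 0.4779 -0.0093  0.18  ] [0.1, 0.1]
hatch_handle [([198.7, 240.0], 0.66)]
[0.4811 0.0743 0.1868] [0.6, 0.6]
213 160
```

View pics/w12.png

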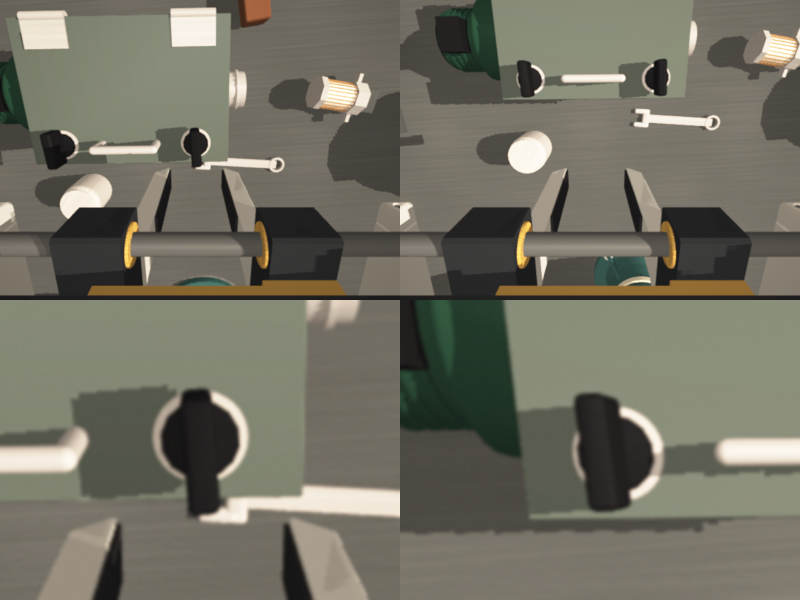

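Request:
apply_moves(commands=[[0,0,0.055,0.003,0,-0.035,45],[0,0,0.055,0.003,0,-0.071,45],[0,0,0.055,0.003,0,-0.071,45],[0,0,0.055,0.003,0,-0.071,0],[0,0,0.055,0.003,0,-0.071,0]])

```text
time: 4.55
tool_pos: [0.4793, -0.0084, 0.1747]
ee_rot: [3.141, -0.005, -0.003]
wrist_force: [-0.3, -0.5, -0.1]
width: 0.0298
finger_force: 0.0
```

Request:
apply_moves(commands=[[0,0,0,0,0,0,0],[0,0,0,0,0,0,0],[0,0,0.14,0,0,0,0],[0,0,0.28,0,0,0,0],[0,0,0.42,0,0,0,0]])

```text
time: 5.05
tool_pos: [0.4784, -0.0087, 0.1726]
ee_rot: [3.141, -0.001, 0.422]
wrist_force: [0.5, 0.5, -0.4]
width: 0.0005
finger_force: 0.0
```

Run:
```python
from h import *
log()
s=snapshot("wrist");save(s,"w3");s2=snapshot("scene");save(s2,"s3");s3=snapshot("top");save(s3,"t3")
X=[.478,-.009,.17];p=proj(cam(s2),X).astype(int);p3=proj(cam(s3),X).astype(int);print(p,p3)
a=cv2.resize(s["pixels"],(400,300))
b=cv2.resize(s2["pixels"][p[1]-45:p[1]+45,p[0]-50:p[0]+70],(400,300))
d=cv2.resize(s3["pixels"][p3[1]-45:p3[1]+45,p3[0]-80:p3[0]+40],(400,300))
e=cv2.resize(s["pixels"][200:350,220:420],(400,300))
cv2.imwrite("pics/c3.png",np.vstack([np.hstack([a,b]),np.hstack([d,e])])[:,:,::-1])
```

```text
{'time': 5.05, 'tool_pos': [0.478, -0.009, 0.173], 'ee_rot': [3.141, -0.001, 0.422], 'joint_positions': [-0.137, -0.072, 1.552, -0.0, 1.66, 1.012], 'wrist_force': [0.513, 0.478, -0.388], 'width': 0.001}
[309 207] [323 265]
```

View pics/c3.png

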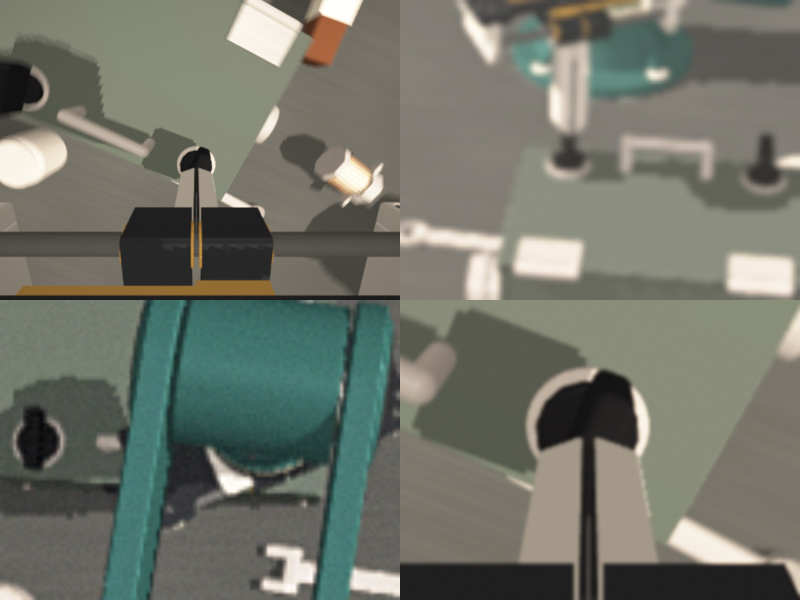

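Run:
```python
from h import *
s=snapshot("wrist");c=cam(s);print(np.round(-c[1].T@c[2],3),np.round(c[1][2],3))
o=get_obs()
print("tcp",proj(c,o["tool_pos"]))
for X in([.478,-.009,.189],[.478,-.009,.166],[.50,-.009,.192],[.50,-.009,.166]): print(X,proj(c,X))
print("disc",onz(c,[314,258],.166), "wing end",onz(c,[326,237],.19))
for t in("w1","w2"):
    c,D=load(t); print(t,[ (q,np.round(onz(c,D[q][0][0],z),4)) for q in D for z in([.186] if 'h' ==q[0] else[.189])])
```

```text
[0.55  0.023 0.374] [-0.246 -0.107 -0.963]
tcp [313.43171618 270.98656849]
[0.478, -0.009, 0.189] [313.82308097 282.89546709]
[0.478, -0.009, 0.166] [313.84092194 267.72228877]
[0.5, -0.009, 0.192] [330.87098547 249.18383562]
[0.5, -0.009, 0.166] [328.91475135 235.51090011]
disc [ 0.48370101 -0.00659994  0.166     ] wing end [ 0.50448269 -0.00428162  0.19      ]
w1 [('fastener_left_grip', array([0.4875, 0.1632, 0.189 ])), ('fastener_right_grip', array([ 0.478 , -0.0068,  0.189 ])), ('hatch_handle', array([0.4807, 0.0739, 0.186 ]))]
w2 [('fastener_left_grip', array([0.4853, 0.162 , 0.189 ])), ('fastener_right_grip', array([ 0.4804, -0.0095,  0.189 ])), ('hatch_handle', array([0.4814, 0.075 , 0.186 ]))]
```

Run:
```python
from h import *
a=cv2.imread("pics/w3.png")[210:300,255:375]; b=cv2.imread("pics/s3.png")[175:235,280:370]
cv2.imwrite("pics/c4.png",np.vstack([cv2.resize(a,(400,300),interpolation=cv2.INTER_CUBIC),cv2.resize(b,(400,267),interpolation=cv2.INTER_CUBIC)]))
s=snapshot("scene");c=cam(s);print([proj(c,X).round(1).tolist() for X in ([.478,-.009,.173],[.481,-.008,.192],[.503,-.004,.192],[.481,-.008,.157],[.486,.162,.192],[.486,.162,.157],[.481,.074,.186])])
r=masks_of("scene","fastener_right");print([(x["extent"],x["score"]) for x in r[:2]])
r=masks_of("scene","fastener_left");print([(x["extent"],x["score"]) for x in r[:2]])
```

```text
[[309.5, 206.3], [309.9, 201.3], [310.8, 205.5], [309.7, 211.5], [369.7, 205.3], [368.6, 215.5], [338.5, 204.5]]
[([303.3, 204.2, 312.6, 212.2], 0.66)]
[]
```

View pics/c4.png

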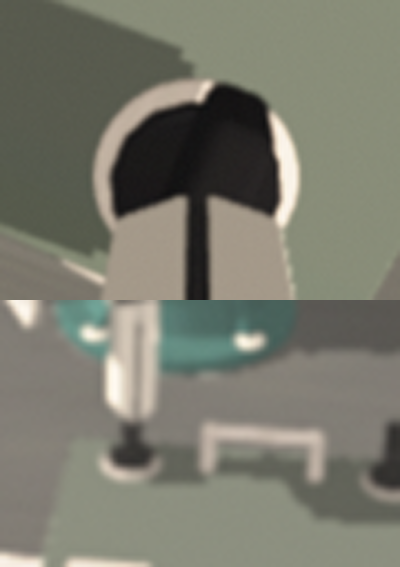

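Request:
apply_moves(commands=[[0,0,0,0,0,0,45],[0,0,0,0,0,0,45],[0,0,-0.14,0,0,0,45],[0,0,-0.29,0.002,0.001,0,45],[0,0,-0.29,0.002,0.001,0,45]])

```text
time: 5.9
tool_pos: [0.48, -0.0075, 0.1716]
ee_rot: [3.142, 0.0, 0.127]
wrist_force: [-1.0, -0.2, -0.2]
width: 0.0372
finger_force: 0.0
```

Run:
```python
from h import *
log()
s=snapshot("wrist");save(s,"w5");c=cam(s)
a=s["pixels"][190:310,240:400]
cv2.imwrite("pics/c5.png",cv2.resize(a,(640,480),interpolation=cv2.INTER_CUBIC)[:,:,::-1])
print([proj(c,X).round(1).tolist() for X in ([.478,-.009,.173],[.481,-.008,.192],[.481,-.008,.166],[.481,-.008,.157])])
r=place_of("wrist","fastener_right_grip");print(r)
r=masks_of("wrist","fastener_right");print([(x["extent"],x["score"]) for x in r[:2]])
```

```text
{'time': 5.9, 'tool_pos': [0.48, -0.008, 0.172], 'ee_rot': [3.142, 0.0, 0.127], 'joint_positions': [-0.134, -0.067, 1.549, -0.0, 1.659, 1.31], 'wrist_force': [-1.027, -0.161, -0.212], 'width': 0.037}
[[315.8, 275.3], [314.8, 283.4], [314.7, 266.1], [314.7, 260.9]]
[{'pixel': [315.8, 285.8], 'score': 0.97}, {'pixel': [633.7, 232.3], 'score': 0.63}]
[([290.7, 236.0, 337.9, 320.7], 0.93)]
```

View pics/c5.png

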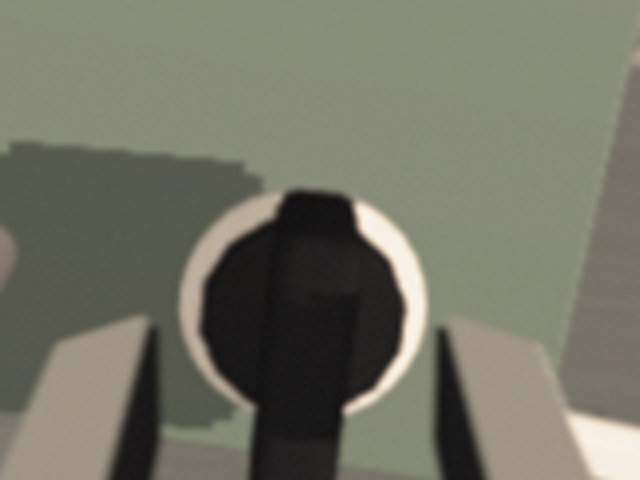

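Request:
apply_moves(commands=[[0,0,0,0,0,-0.002,0],[0,0,0,0,0,-0.002,0],[0,0,0,0,0,-0.002,0],[0,0,0,0,0,-0.002,0],[0,0,0,0,0,-0.002,0]])

```text
time: 6.55
tool_pos: [0.4801, -0.0078, 0.1701]
ee_rot: [3.141, -0.001, 0.127]
wrist_force: [0.2, -0.7, -0.3]
width: 0.0056
finger_force: 0.0
```

Run:
```python
from h import *
log()
c,D=look(["fastener_right_grip","fastener_right"],"w6");print(D)
for t in("w1","w2"):
    c1,D1=load(t)
    print(t,tri([(c,D["fastener_right_grip"][0][0]),(c1,D1["fastener_right_grip"][0][0])]))
s=snapshot("top"); c2=cam(s); r=place_of("top","fastener_left_grip");print(r[:1]); 
cs=cam(snapshot("scene")); r2=place_of("scene","fastener_right_grip"); print(r2[:1])
if r2: print(tri([(c,D["fastener_right_grip"][0][0]),(cs,r2[0]["pixel"])]))
a=cv2.imread("pics/w6.png")[190:310,240:400]
cv2.imwrite("pics/c6.png",cv2.resize(a,(640,480),interpolation=cv2.INTER_CUBIC))
```

```text
{'time': 6.55, 'tool_pos': [0.48, -0.008, 0.17], 'ee_rot': [3.141, -0.001, 0.127], 'joint_positions': [-0.134, -0.067, 1.552, -0.0, 1.655, 1.31], 'wrist_force': [0.225, -0.654, -0.262], 'width': 0.006}Traceback (most recent call last):
  File "<stdin>", line 3, in <module>
  File "h.py", line 24, in look
    r=place_of(camn,q)
ValueError: it knows: blank_tray, cartridge, cartridge_grip, collar, compound_bar, extractor, fastener_left_grip, fastener_right_grip, grinding_disc, hatch_handle, hatch_hinge, oil_bottle, paste_tin, wire_brush,
```

Run:
```python
from h import *
c,D=look(["fastener_right_grip"],"w6");print(D)
for t in("w1","w2"):
    c1,D1=load(t)
    print(t,tri([(c,D["fastener_right_grip"][0][0]),(c1,D1["fastener_right_grip"][0][0])]))
a=cv2.imread("pics/w6.png")[190:310,240:400]
cv2.imwrite("pics/c6.png",cv2.resize(a,(640,480),interpolation=cv2.INTER_CUBIC))
log()
```

```text
{'fastener_right_grip': [([315.0, 286.2], 0.78)]}
w1 (array([ 0.47776692, -0.00813366,  0.18574727]), [0.5, 0.5])
w2 (array([ 0.48132089, -0.00883908,  0.19352558]), [0.8, 0.8])
{'time': 6.75, 'tool_pos': [0.48, -0.008, 0.17], 'ee_rot': [3.142, -0.001, 0.127], 'joint_positions': [-0.134, -0.067, 1.552, 0.0, 1.655, 1.31], 'wrist_force': [-0.763, -0.376, 1.846], 'width': 0.0}
```

View pics/c6.png

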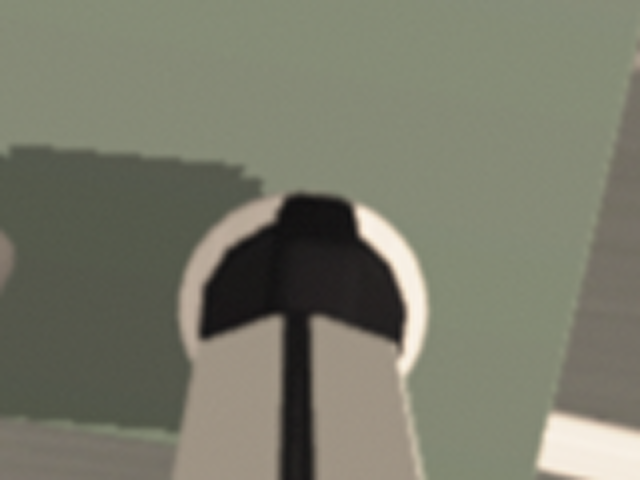

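Request:
apply_moves(commands=[[0,0,0,0,0,0.003,45],[0,0,0,0,0,0.003,45],[0,0,0,0,0,0.003,45],[0,0,0,0,0,-0.006,45],[0,0,0,0,0,-0.013,45]])

```text
time: 7.25
tool_pos: [0.4796, -0.0075, 0.1556]
ee_rot: [-3.141, 0.001, 0.127]
wrist_force: [-0.0, -0.5, 0.9]
width: 0.0367
finger_force: 0.0
```

Request:
apply_moves(commands=[[0,0,0,0,0,0,0],[0,0,0,0,0,0,0],[0,0,0,0,0,0,0],[0,0,0,0,0,0,0],[0,0,0,0,0,0,0]])

```text
time: 7.75
tool_pos: [0.4802, -0.0084, 0.1569]
ee_rot: [3.14, -0.001, 0.126]
wrist_force: [1.2, -2.5, -0.3]
width: 0.0117
finger_force: 29.2
```

Request:
apply_moves(commands=[[0,0,0.14,0,0,0,0],[0,0,0.28,0,0,0,0],[0,0,0.42,0,0,0,0],[0,0,0.56,0,0,0,0],[0,0,0.7,0,0,0,0]])

```text
time: 8.25
tool_pos: [0.4795, -0.0068, 0.157]
ee_rot: [-3.14, -0.001, 0.833]
wrist_force: [-0.7, 0.8, -0.3]
width: 0.0119
finger_force: 29.2
```

Request:
apply_moves(commands=[[0,0,0.14,0,0,0,0],[0,0,0.28,0,0,0,0],[0,0,0.42,0,0,0,0],[0,0,0.56,0,0,0,0],[0,0,0.67,0,0,0,0]])

```text
time: 8.75
tool_pos: [0.478, -0.0061, 0.1569]
ee_rot: [-3.137, -0.003, 1.502]
wrist_force: [-6.1, 2.0, 2.5]
width: 0.0116
finger_force: 29.2
```

Request:
apply_moves(commands=[[0,0,0,0,0,0,45],[0,0,0,0,0,0.005,45],[0,0,-0.14,0,0,0.05,45],[0,0,-0.28,0,0.03,0.06,45],[0,0,-0.42,0.002,0.07,0.06,45]])

```text
time: 9.25
tool_pos: [0.4839, 0.0614, 0.2204]
ee_rot: [3.135, -0.003, 1.068]
wrist_force: [0.5, 0.5, -0.8]
width: 0.0419
finger_force: 0.0
```

Request:
apply_moves(commands=[[0,0,-0.14,0.001,0.03,0,45],[0,0,-0.28,0.002,0.05,0,45],[0,0,-0.42,0.003,0.07,0,45],[0,0,-0.56,0.004,0.1,0,45],[0,0,-0.7,0.004,0.1,0,45]])

```text
time: 9.75
tool_pos: [0.4861, 0.1648, 0.217]
ee_rot: [-3.14, -0.001, 0.376]
wrist_force: [-1.1, 0.1, 0.0]
width: 0.0423
finger_force: 0.0
```

Request:
apply_moves(commands=[[0,0,-0.14,0,0,0,45],[0,0,-0.27,0,0,0,45],[0,0,-0.27,0,0,0,45],[0,0,-0.27,0,0,0,45],[0,0,-0.27,0,0,0,45]])

```text
time: 10.25
tool_pos: [0.486, 0.1618, 0.2169]
ee_rot: [-3.142, -0.0, 0.11]
wrist_force: [0.3, -0.4, 0.4]
width: 0.0423
finger_force: 0.0
```

Run:
```python
from h import *
log()
c,D=look(["fastener_left_grip","fastener_right_grip","hatch_handle"],"w7");print(D)
for q in D:
  for t in("w1","w2"):
    c1,D1=load(t)
    if D[q]: print(q,t,tri([(c,D[q][0][0]),(c1,D1[q][0][0])]))
r=masks_of("wrist","fastener_left")
if r:
    m=r[0]["mask"].astype(np.uint8);print(r[0]["extent"],cv2.minAreaRect(cv2.findNonZero(m)))
a=cv2.imread("pics/w7.png");cv2.imwrite("pics/c7.png",a)
```

```text
{'time': 10.25, 'tool_pos': [0.486, 0.162, 0.217], 'ee_rot': [-3.142, -0.0, 0.11], 'joint_positions': [0.211, -0.002, 1.397, 0.0, 1.746, 1.671], 'wrist_force': [0.311, -0.406, 0.385], 'width': 0.042}
{'fastener_left_grip': [([315.4, 254.0], 0.97)], 'fastener_right_grip': [([563.3, 293.5], 0.86)], 'hatch_handle': [([444.8, 273.4], 0.59)]}
fastener_left_grip w1 (array([0.48790861, 0.16150149, 0.19278632]), [0.7, 0.7])
fastener_left_grip w2 (array([0.48657044, 0.16094797, 0.19012588]), [0.9, 0.9])
fastener_right_grip w1 (array([ 0.47840729, -0.00636288,  0.19194283]), [0.5, 0.5])
fastener_right_grip w2 (array([ 0.47891312, -0.00931263,  0.18849007]), [1.3, 1.3])
hatch_handle w1 (array([0.48146968, 0.07324675, 0.18652294]), [1.1, 1.1])
hatch_handle w2 (array([0.4827915 , 0.07373846, 0.18936123]), [0.5, 0.5])
[294.1, 216.2, 340.3, 289.4] ((316.0486755371094, 250.89096069335938), (68.62600708007812, 43.88541793823242), 73.44293212890625)
```

View pics/c7.png

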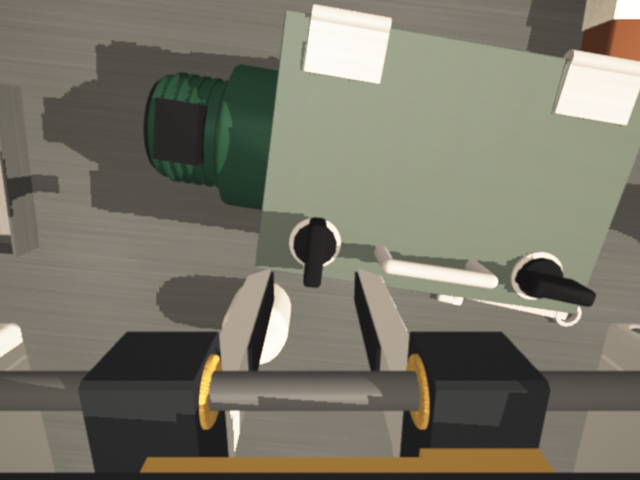

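Request:
apply_moves(commands=[[0,0,0,0.001,-0.001,-0.04,45],[0,0,0,0.001,-0.001,-0.061,45],[0,0,0,0.001,-0.001,-0.061,0],[0,0,0,0.001,-0.001,-0.061,0],[0,0,0,0.001,-0.001,-0.061,0]])

```text
time: 11.0
tool_pos: [0.488, 0.161, 0.1577]
ee_rot: [-3.141, -0.003, 0.109]
wrist_force: [-0.4, 0.2, -0.2]
width: 0.0222
finger_force: 0.0
```

Request:
apply_moves(commands=[[0,0,0,0,0,0,0],[0,0,0,0,0,0,0],[0,0,0.14,0,0,0,0],[0,0,0.28,0,0,0,0],[0,0,0.42,0,0,0,0]])

```text
time: 11.5
tool_pos: [0.4876, 0.1624, 0.1576]
ee_rot: [-3.14, -0.004, 0.535]
wrist_force: [-1.4, 3.4, 3.4]
width: 0.0116
finger_force: 29.0
```

Request:
apply_moves(commands=[[0,0,0.14,0,0,0,0],[0,0,0.28,0,0,0,0],[0,0,0.42,0,0,0,0],[0,0,0.56,0,0,0,0],[0,0,0.7,0,0,0,0]])

```text
time: 12.0
tool_pos: [0.4862, 0.1637, 0.1576]
ee_rot: [-3.14, -0.005, 1.237]
wrist_force: [-3.8, 5.4, 4.9]
width: 0.0118
finger_force: 29.0
```

Request:
apply_moves(commands=[[0,0,0.14,0,0,0,0],[0,0,0.28,0,0,0,0],[0,0,0.28,0,0,0,45],[0,0,0.28,0,0,0,45],[0,0,0.28,0,0,0.04,45]])

```text
time: 12.5
tool_pos: [0.4829, 0.1595, 0.189]
ee_rot: [-3.128, 0.005, 1.508]
wrist_force: [0.2, -0.5, -0.5]
width: 0.0326
finger_force: 0.0
```

Request:
apply_moves(commands=[[0,0,0,0,0,0.035,40],[0,0,0,-0.003,-0.045,0.035,40],[0,0,0,-0.006,-0.086,0.03,40],[0,0,0,-0.006,-0.086,-0.01,40],[0,0,0,-0.006,-0.086,-0.039,40]])

```text
time: 13.0
tool_pos: [0.4812, 0.073, 0.1559]
ee_rot: [3.14, 0.001, 1.505]
wrist_force: [0.3, 0.6, -0.4]
width: 0.0372
finger_force: 0.0
```

Request:
apply_moves(commands=[[0,0,0,0,0,0,0],[0,0,0,0,0,0,0],[0,0,0,0,0,0,0],[0,0,0,0,0,0,0],[0,0,0,0,0,0,0]])

```text
time: 13.5
tool_pos: [0.4814, 0.0751, 0.159]
ee_rot: [3.139, -0.0, 1.51]
wrist_force: [-1.9, 0.8, 4.8]
width: 0.0087
finger_force: 30.0
```

Request:
apply_moves(commands=[[0,0,0,0,0,0,30],[0,0,0,0,0,0,30],[0,0,0,0,0,-0.007,30],[0,0,0,0,0,-0.013,30],[0,0,0,0,0,-0.013,30]])

```text
time: 14.0
tool_pos: [0.4799, 0.0747, 0.1417]
ee_rot: [-3.138, 0.0, 1.509]
wrist_force: [0.2, 0.5, 0.0]
width: 0.0283
finger_force: 0.0
```

Request:
apply_moves(commands=[[0,0,0,0,0,0,0],[0,0,0,0,0,0,0],[0,0,0,0,0,0,0],[0,0,0,0,0,0,0],[0,0,0,0,0,0,0]])

```text
time: 14.5
tool_pos: [0.4814, 0.0748, 0.1439]
ee_rot: [3.14, -0.0, 1.509]
wrist_force: [2.0, 0.7, -1.8]
width: 0.0094
finger_force: 30.0
```

Request:
apply_moves(commands=[[0,0,0,0.004,0,0.013,0],[0,0,0,0.011,-0.001,0.03,0],[0,0,0,0.021,-0.001,0.048,0],[0,0,0,0.034,-0.002,0.065,0],[0,0,0,0.049,-0.003,0.08,0]])

```text
time: 15.0
tool_pos: [0.5246, 0.0728, 0.2211]
ee_rot: [-3.126, -0.001, 1.51]
wrist_force: [-8.6, 2.2, -4.1]
width: 0.0085
finger_force: 30.0
```

Request:
apply_moves(commands=[[0,0,0,0.017,-0.001,0.012,0],[0,0,0,0.036,-0.002,0.022,0],[0,0,0,0.056,-0.003,0.03,0],[0,0,0,0.076,-0.004,0.034,0],[0,0,0,0.097,-0.005,0.036,0]])

```text
time: 15.5
tool_pos: [0.6244, 0.068, 0.2633]
ee_rot: [-3.138, -0.002, 1.511]
wrist_force: [-8.6, 1.6, 8.5]
width: 0.0092
finger_force: 30.0
```

Request:
apply_moves(commands=[[0,0,0,0.018,-0.001,-0.001,0],[0,0,0,0.037,-0.002,-0.004,0],[0,0,0,0.054,-0.003,-0.01,0],[0,0,0,0.059,-0.003,-0.012,0],[0,0,0,0.059,-0.003,-0.012,0]])

```text
time: 16.0
tool_pos: [0.6877, 0.0649, 0.2497]
ee_rot: [3.136, -0.002, 1.51]
wrist_force: [2.7, 1.5, 3.6]
width: 0.009
finger_force: 30.1
```

Run:
```python
from h import *
log()
C={}
obs={}
for n in("scene","top"):
    s=snapshot(n);C[n]=cam(s);save(s,n+"8")
    for q in("hatch_handle","collar","cartridge","cartridge_grip"):
        r=place_of(n,q)
        if r: obs.setdefault(q,[]).append((C[n],r[0]["pixel"])); print(n,q,np.round(r[0]["pixel"],1),round(r[0]["score"],2))
for q in obs:
    if len(obs[q])==2:x,e=tri(obs[q]);print(q,np.round(x,4),e)
a=cv2.imread("pics/top8.png")[170:330,190:510];b=cv2.imread("pics/scene8.png")[140:320,190:450]
cv2.imwrite("pics/c8.png",np.vstack([cv2.resize(a,(600,300)),np.hstack([cv2.resize(b,(433,300)),np.zeros((300,167,3),np.uint8)])]))
```

```text
{'time': 16.0, 'tool_pos': [0.688, 0.065, 0.25], 'ee_rot': [3.136, -0.002, 1.51], 'joint_positions': [0.011, 0.412, 0.845, 0.002, 1.879, 0.072], 'wrist_force': [2.713, 1.461, 3.59], 'width': 0.009}
scene hatch_handle [335.7 213.2] 0.7
scene collar [331.3 243.7] 0.26
scene cartridge [236.9 251.3] 0.77
scene cartridge_grip [208.1 247. ] 0.87
top cartridge [402.7 258.3] 0.91
top cartridge_grip [439.9 264.1] 0.88
cartridge [ 0.5168 -0.2234  0.0235] [0.2, 0.2]
cartridge_grip [ 0.5018 -0.3201  0.0229] [4.9, 4.9]
```

View pics/c8.png

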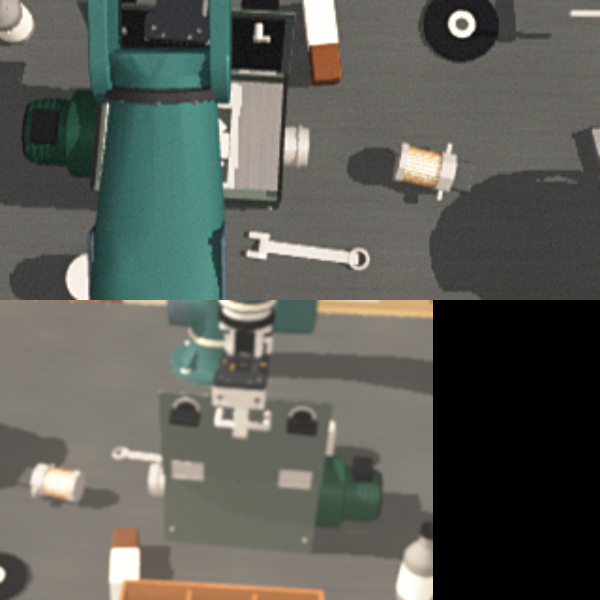

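Request:
apply_moves(commands=[[0,0,0,0,0,0,22],[0,0,0,0,0,0,22],[0,0,0,0,0,0.03,22],[0,0,0,0,0,0.07,22],[0,0,0,0,0,0.09,40]])

```text
time: 17.0
tool_pos: [0.6853, 0.0633, 0.3402]
ee_rot: [3.141, 0.0, 1.508]
wrist_force: [0.3, 0.5, 0.9]
width: 0.0259
finger_force: 0.0
```

Request:
apply_moves(commands=[[0,0,-0.09,-0.02,-0.045,0,100],[0,0,-0.09,-0.045,-0.085,0,100],[0,0,-0.09,-0.07,-0.13,0,100],[0,0,-0.09,-0.09,-0.175,0,100],[0,0,-0.09,-0.09,-0.175,0,100]])

```text
time: 17.5
tool_pos: [0.5927, -0.1166, 0.3376]
ee_rot: [-3.139, 0.002, 1.41]
wrist_force: [-0.2, -0.1, -0.9]
width: 0.0653
finger_force: 0.0
```

Request:
apply_moves(commands=[[0,0,0,-0.09,-0.16,-0.16,100],[0,0,0,-0.09,-0.16,-0.16,100],[0,0,0,-0.09,-0.16,-0.16,100],[0,0,0,-0.09,-0.16,-0.16,100],[0,0,0,-0.09,-0.16,-0.16,100]])

```text
time: 18.0
tool_pos: [0.5039, -0.2715, 0.1749]
ee_rot: [-3.138, -0.001, 1.419]
wrist_force: [0.0, -1.0, 0.6]
width: 0.0941
finger_force: 0.0
```

Run:
```python
from h import *
log()
c,D=look(["cartridge","cartridge_grip"],"w9");print(D)
for q in D:
    for d in D[q]: print(q,np.round(onz(c,d[0],.027),4))
o=get_obs();R=cv2.Rodrigues(c[1])[0]
from scipy.spatial.transform import Rotation as Ro
T=Ro.from_euler("xyz",o["ee_rot"]).as_matrix();print("cam in tool",T.T@(-c[1].T@c[2]-o["tool_pos"]))
for t in("scene","top"):
    s=snapshot(t);r=place_of(t,"collar");print(t,[(np.round(x["pixel"],1),x["score"],np.round(onz(cam(s),x["pixel"],.108),4)) for x in r[:2]])
```

```text
{'time': 18.0, 'tool_pos': [0.504, -0.271, 0.175], 'ee_rot': [-3.138, -0.001, 1.419], 'joint_positions': [-0.593, 0.142, 1.327, -0.0, 1.677, -0.441], 'wrist_force': [0.032, -1.009, 0.599], 'width': 0.094}
{'cartridge': [([326.0, 159.4], 0.85)], 'cartridge_grip': [([317.9, 262.3], 0.76)]}
cartridge [ 0.523  -0.2205  0.027 ]
cartridge_grip [ 0.5004 -0.32    0.027 ]
cam in tool [ 7.84275662e-02  1.52757242e-04 -2.02115887e-01]
scene []
top [(array([290.1, 244.5]), 0.92, array([0.5374, 0.0798, 0.108 ]))]
```

Request:
apply_moves(commands=[[0.12,-0.022,-0.012,0.003,-0.018,-0.01,100],[0.24,-0.044,-0.024,0.003,-0.018,-0.03,100],[0.36,-0.066,-0.036,0.003,-0.018,-0.05,100],[0.48,-0.088,-0.048,0.003,-0.018,-0.07,100],[0.602,-0.11,-0.06,0.003,-0.018,-0.09,100]])

```text
time: 18.85
tool_pos: [0.5108, -0.2896, 0.0896]
ee_rot: [3.137, -0.613, 1.361]
wrist_force: [0.3, 0.2, -0.0]
width: 0.0938
finger_force: 0.0
```

Run:
```python
from h import *
from scipy.spatial.transform import Rotation as Ro
log()
c,D=look(["cartridge","cartridge_grip"],"w10");print(D)
c1,D1=load("w9")
for q in D:
    if D[q]: print(q,np.round(onz(c,D[q][0][0],.027),4),tri([(c,D[q][0][0]),(c1,D1[q][0][0])]))
o=get_obs();T=Ro.from_euler("xyz",o["ee_rot"]).as_matrix();print("cam in tool",T.T@(-c[1].T@c[2]-o["tool_pos"]));print(T.round(3))
for b in(0,.0188,.0376): print(b,proj(c,o["tool_pos"]-b*T[:,2]))
r=masks_of("wrist","cartridge")
if r: print(r[0]["extent"],cv2.minAreaRect(cv2.findNonZero(r[0]["mask"].astype(np.uint8))))
```

```text
{'time': 18.85, 'tool_pos': [0.511, -0.29, 0.09], 'ee_rot': [3.137, -0.613, 1.361], 'joint_positions': [-0.904, 0.452, 1.243, 0.479, 1.834, -0.659], 'wrist_force': [0.315, 0.203, -0.043], 'width': 0.094}
{'cartridge': [([311.7, 203.5], 0.9)], 'cartridge_grip': [([308.2, 336.5], 0.85)]}
cartridge [ 0.5247 -0.22    0.027 ] (array([ 0.52376307, -0.22054834,  0.02841016]), [0.8, 0.8])
cartridge_grip [ 0.5006 -0.3211  0.027 ] (array([ 0.50042357, -0.32094767,  0.02449382]), [0.1, 0.1])
cam in tool [ 0.08150401  0.00118048 -0.20535412]
[[ 0.177  0.977  0.117]
 [ 0.798 -0.213  0.565]
 [ 0.577 -0.007 -0.817]]
0 [308.47800139 272.4052337 ]
0.0188 [308.23422364 285.13296597]
0.0376 [307.94235494 300.37154592]
[255.5, 189.6, 364.6, 347.8] ((309.0, 268.0), (156.0, 114.0), 90.0)
```

Request:
apply_moves(commands=[[0,0,0,0.005,0.02,-0.03,100],[0,0,0,0.01,0.04,-0.06,100],[0,0,0,0.013,0.055,-0.083,100],[0,0,0,0.013,0.057,-0.088,100],[0,0,0,0.013,0.057,-0.088,100]])

```text
time: 19.55
tool_pos: [0.5233, -0.2315, 0.0022]
ee_rot: [3.139, -0.609, 1.362]
wrist_force: [0.3, -0.5, 0.1]
width: 0.0939
finger_force: 0.0
```

Run:
```python
from h import *
from scipy.spatial.transform import Rotation as Ro
log()
c,D=look(["cartridge","cartridge_grip"],"w11");print(D)
for q in D:
    if D[q]: print(q,np.round(onz(c,D[q][0][0],.027),4))
o=get_obs();T=Ro.from_euler("xyz",o["ee_rot"]).as_matrix();print(o["tool_pos"],"cam in tool",T.T@(-c[1].T@c[2]-o["tool_pos"]))
cv2.imwrite("pics/c11.png",cv2.imread("pics/w11.png"))
```

```text
{'time': 19.55, 'tool_pos': [0.523, -0.231, 0.002], 'ee_rot': [3.139, -0.609, 1.362], 'joint_positions': [-0.831, 0.464, 1.412, 0.486, 1.64, -0.681], 'wrist_force': [0.262, -0.456, 0.064], 'width': 0.094}
{'cartridge': [([309.9, 238.3], 0.58)], 'cartridge_grip': [([307.0, 461.4], 0.58)]}
cartridge [ 0.524  -0.2199  0.027 ]
cartridge_grip [ 0.5016 -0.3207  0.027 ]
[ 0.52348406 -0.23384257  0.00253637] cam in tool [ 0.07990558  0.00025193 -0.19993454]
```

View pics/c11.png

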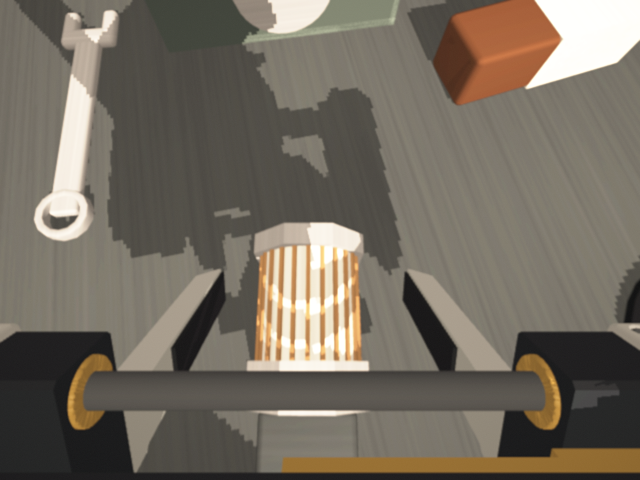

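Request:
apply_moves(commands=[[0,0,0,0,0.003,-0.005,100],[0,0,0,0,0.003,-0.005,0],[0,0,0,0,0.003,-0.005,0],[0,0,0,0,0.003,-0.005,0],[0,0,0,0,0.003,-0.005,0]])

```text
time: 20.2
tool_pos: [0.5218, -0.2294, -0.0054]
ee_rot: [-3.14, -0.612, 1.356]
wrist_force: [-0.4, -0.4, -0.3]
width: 0.0655
finger_force: 0.0
```

Request:
apply_moves(commands=[[0,0,0,0,0,0,0],[0,0,0,0,0,0,0],[0,0,0,0,0,0,0],[0,0,0,0,0,0.01,0],[0,0,0,0,0,0.03,0]])

```text
time: 20.7
tool_pos: [0.5207, -0.2283, 0.0234]
ee_rot: [-3.135, -0.614, 1.354]
wrist_force: [-0.2, -0.9, -2.4]
width: 0.0472
finger_force: 30.0
```

Request:
apply_moves(commands=[[-0.14,0.03,0,0,-0.005,0.04,0],[-0.279,0.061,0,-0.005,-0.02,0.08,0],[-0.419,0.091,0,-0.01,-0.03,0.09,0],[-0.558,0.122,0,-0.02,-0.05,0.09,0],[-0.698,0.152,0,-0.03,-0.07,0.09,0]])

```text
time: 21.2
tool_pos: [0.4928, -0.3002, 0.1181]
ee_rot: [3.138, 0.109, 1.356]
wrist_force: [-0.9, -0.0, -2.6]
width: 0.0471
finger_force: 30.0
```

Request:
apply_moves(commands=[[-0.14,0.03,0,-0.01,-0.02,0,0],[-0.279,0.061,0,-0.02,-0.04,0,0],[-0.419,0.091,0,-0.03,-0.06,-0.01,0],[-0.558,0.122,0,-0.04,-0.08,-0.02,0],[-0.698,0.152,0,-0.05,-0.1,-0.03,0]])

```text
time: 21.7
tool_pos: [0.4427, -0.3992, 0.0862]
ee_rot: [3.136, 0.821, 1.352]
wrist_force: [-0.5, -0.5, -2.7]
width: 0.0475
finger_force: 30.0
```

Request:
apply_moves(commands=[[-0.07,0.015,0,-0.01,-0.01,0,0],[-0.139,0.03,0,-0.018,-0.032,-0.01,0],[-0.139,0.03,0,-0.018,-0.032,-0.02,0],[-0.139,0.03,0,-0.018,-0.032,-0.02,0],[-0.139,0.03,0,-0.018,-0.032,-0.02,0]])

```text
time: 22.2
tool_pos: [0.4246, -0.4312, 0.0655]
ee_rot: [3.14, 0.958, 1.353]
wrist_force: [0.2, -0.1, -1.2]
width: 0.0474
finger_force: 30.0
```

Run:
```python
from h import *
from scipy.spatial.transform import Rotation as Ro
log()
o=get_obs();T=Ro.from_euler("xyz",o["ee_rot"]).as_matrix();print(T.round(3))
obs={}
for n in("scene","top","wrist"):
    s=snapshot(n);c=cam(s);save(s,n+"12")
    for q in("cartridge","cartridge_grip"):
        r=place_of(n,q)
        if r and r[0]["score"]>.4: obs.setdefault(q,[]).append((c,r[0]["pixel"])); print(n,q,np.round(r[0]["pixel"],1),round(r[0]["score"],2))
for q in obs:
    if len(obs[q])>1:x,e=tri(obs[q]);print(q,np.round(x,4),e)
```

```text
{'time': 22.2, 'tool_pos': [0.425, -0.431, 0.066], 'ee_rot': [3.14, 0.958, 1.353], 'joint_positions': [-0.377, 0.225, 1.802, -1.055, 1.19, 0.304], 'wrist_force': [0.196, -0.148, -1.194], 'width': 0.047}
[[ 0.124  0.977 -0.175]
 [ 0.562 -0.214 -0.799]
 [-0.818  0.001 -0.575]]
scene cartridge [184.6 223.3] 0.61
scene cartridge_grip [183.5 194. ] 0.6
top cartridge [469.  292.4] 0.59
top cartridge_grip [483.9 287.2] 0.69
wrist cartridge [317.4 236.4] 0.91
cartridge [ 0.43   -0.3988  0.0546] [4.5, 7.5, 4.1]
cartridge_grip [ 0.4323 -0.3938  0.1648] [2.3, 2.3]
```

Request:
apply_moves(commands=[[0,0,0,0.02,-0.005,-0.01,0],[0,0,0,0.03,-0.01,-0.03,0],[0,0,0,0.03,-0.01,-0.045,0],[0,0,0,0.03,-0.01,-0.05,0],[0,0,0,0.03,-0.01,-0.05,0]])

```text
time: 23.15
tool_pos: [0.4532, -0.44, 0.0143]
ee_rot: [-3.133, 0.954, 1.36]
wrist_force: [0.0, -0.3, -2.5]
width: 0.0477
finger_force: 30.0
```

Run:
```python
from h import *
log()
```

```text
{'time': 23.15, 'tool_pos': [0.453, -0.44, 0.014], 'ee_rot': [-3.133, 0.954, 1.36], 'joint_positions': [-0.374, 0.362, 1.748, -1.079, 1.156, 0.378], 'wrist_force': [0.045, -0.3, -2.453], 'width': 0.048}
```

Request:
apply_moves(commands=[[0,0,-0.1,0,0,0,0],[0,0,-0.15,0,0,0,0],[0,0,-0.15,0,0,-0.003,0],[0,0,-0.15,0,0,-0.005,0],[0,0,-0.15,0,0,-0.006,0]])

```text
time: 23.65
tool_pos: [0.4537, -0.4401, 0.0093]
ee_rot: [-3.137, 0.955, 1.208]
wrist_force: [0.0, 0.6, -0.8]
width: 0.0474
finger_force: 30.0
```

Run:
```python
from h import *
log()
obs={}
for n in("scene","top"):
    s=snapshot(n);c=cam(s)
    for q in("cartridge","cartridge_grip"):
        r=place_of(n,q)
        if r and r[0]["score"]>.4: obs.setdefault(q,[]).append((c,r[0]["pixel"])); print(n,q,np.round(r[0]["pixel"],1),round(r[0]["score"],2))
for q in obs:
    if len(obs[q])>1:x,e=tri(obs[q]);print(q,np.round(x,4),e)
```

```text
{'time': 23.65, 'tool_pos': [0.454, -0.44, 0.009], 'ee_rot': [-3.137, 0.955, 1.208], 'joint_positions': [-0.367, 0.45, 1.632, -1.017, 1.285, 0.426], 'wrist_force': [0.01, 0.614, -0.798], 'width': 0.047}
scene cartridge [180.2 243.6] 0.58
top cartridge [468.5 278.8] 0.98
top cartridge_grip [483.4 274.3] 0.56
cartridge [ 0.4658 -0.4118  0.0006] [2.9, 2.9]
```

Request:
apply_moves(commands=[[0,0,0,0,0,-0.001,0],[0,0,0,0,0,-0.001,100],[0,0,0,0,0,-0.001,100],[0,0,0,0,0,-0.001,100],[0,0,0,0,0,-0.001,100]])

```text
time: 24.45
tool_pos: [0.4547, -0.4406, 0.0089]
ee_rot: [-3.139, 0.955, 1.206]
wrist_force: [0.6, 0.0, 0.1]
width: 0.0759
finger_force: 0.0
```

Request:
apply_moves(commands=[[0,0,0,0,0,0,100],[0,0,0,0,0,0,100],[0,0,0,0.006,0.016,0.012,100],[0,0,0,0.015,0.039,0.029,100],[0,0,0,0.024,0.062,0.046,100]])

```text
time: 24.95
tool_pos: [0.4781, -0.3779, 0.0548]
ee_rot: [-3.137, 0.955, 1.207]
wrist_force: [0.7, -0.4, 0.1]
width: 0.0938
finger_force: 0.0
```

Run:
```python
from h import *
log()
obs={}
for n in("scene","top","wrist"):
    s=snapshot(n);c=cam(s);save(s,n+"13")
    for q in("cartridge","cartridge_grip"):
        r=place_of(n,q)
        if r and r[0]["score"]>.4: obs.setdefault(q,[]).append((c,r[0]["pixel"])); print(n,q,np.round(r[0]["pixel"],1),round(r[0]["score"],2))
for q in obs:
    if len(obs[q])>1:x,e=tri(obs[q]);print(q,np.round(x,4),e)
```

```text
{'time': 24.95, 'tool_pos': [0.478, -0.378, 0.055], 'ee_rot': [-3.137, 0.955, 1.207], 'joint_positions': [-0.254, 0.406, 1.583, -0.961, 1.422, 0.405], 'wrist_force': [0.675, -0.401, 0.091], 'width': 0.094}
scene cartridge [182.8 244.4] 0.71
scene cartridge_grip [178.2 216.3] 0.65
top cartridge [465.4 280.4] 0.94
top cartridge_grip [482.  275.8] 0.72
wrist cartridge [319.1 205.5] 0.87
wrist cartridge_grip [313.  361.3] 0.68
cartridge [ 0.466  -0.4051 -0.0019] [1.7, 6.4, 5.4]
cartridge_grip [ 0.465  -0.4098  0.1039] [2.9, 2.7, 1.0]
```

Request:
apply_moves(commands=[[0,0,0,0.015,0.038,0.028,100],[0,0,0,0.015,0.04,0.075,100],[0.128,-0.048,0,0.012,0.04,0.12,80],[0.256,-0.097,0,0.005,0.03,0.135,80],[0.384,-0.145,0,-0.003,0.01,0.135,80]])

```text
time: 25.9
tool_pos: [0.478, -0.3685, 0.195]
ee_rot: [3.135, 0.541, 1.206]
wrist_force: [0.1, -1.1, -0.7]
width: 0.076
finger_force: 0.0
```

Request:
apply_moves(commands=[[0.128,-0.048,0,0,-0.01,0,60],[0.255,-0.097,0,0,-0.02,0,60],[0.383,-0.145,0,-0.005,-0.03,0,50],[0.509,-0.193,0,-0.01,-0.04,0,50],[0.509,-0.193,0,-0.01,-0.04,0,50]])

```text
time: 26.4
tool_pos: [0.4614, -0.4146, 0.1887]
ee_rot: [-3.135, 0.0, 1.197]
wrist_force: [0.2, -0.1, -0.1]
width: 0.0473
finger_force: 0.0
```

Request:
apply_moves(commands=[[0,0,0.14,0,0,0,45],[0,0,0.28,0,0,0,45],[0,0,0.42,0,0,0,45],[0,0,0.56,0,0,0,45],[0,0,0.7,0,0,0,45]])

```text
time: 26.9
tool_pos: [0.4652, -0.4079, 0.1886]
ee_rot: [-3.135, -0.001, 1.913]
wrist_force: [0.3, -0.3, -1.2]
width: 0.0424
finger_force: 0.0
```

Request:
apply_moves(commands=[[0,0,0.14,0,0,0,45],[0,0,0.28,0,0,0,45],[0,0,0.42,0,0,0,45],[0,0,0.56,0,0,0,45],[0,0,0.7,0,0,0,45]])

```text
time: 27.4
tool_pos: [0.4652, -0.4078, 0.1886]
ee_rot: [-3.136, -0.002, 2.614]
wrist_force: [-0.5, -0.8, -0.2]
width: 0.0426
finger_force: 0.0
```

Request:
apply_moves(commands=[[0,0,0.14,0,0,0,45],[0,0,0.17,0,0,0,45],[0,0,0.17,0,0,0,45],[0,0,0.17,0,0,0,45],[0,0,0.17,0,0,0,45]])

```text
time: 27.9
tool_pos: [0.4655, -0.4082, 0.1893]
ee_rot: [-3.136, -0.001, 2.777]
wrist_force: [-0.1, -0.4, -0.3]
width: 0.0417
finger_force: 0.0
```

Run:
```python
from h import *
log()
obs={}
for n in("scene","top","wrist"):
    s=snapshot(n);c=cam(s);save(s,n+"14")
    for q in("cartridge","cartridge_grip"):
        r=place_of(n,q)
        if r and r[0]["score"]>.4: obs.setdefault(q,[]).append((c,r[0]["pixel"])); print(n,q,np.round(r[0]["pixel"],1),round(r[0]["score"],2))
    if n=="wrist":
        if "cartridge_grip" in obs: print("grip at z.102",onz(c,r[0]["pixel"],.102))
        r=masks_of("wrist","cartridge")
        if r: print(r[0]["extent"],cv2.minAreaRect(cv2.findNonZero(r[0]["mask"].astype(np.uint8))))
for q in obs:
    if len(obs[q])>1:x,e=tri(obs[q]);print(q,np.round(x,4),e)
cv2.imwrite("pics/c14.png",cv2.imread("pics/wrist14.png"))
```

```text
{'time': 27.9, 'tool_pos': [0.465, -0.408, 0.189], 'ee_rot': [-3.136, -0.001, 2.777], 'joint_positions': [-0.808, 0.24, 1.184, -0.005, 1.716, -2.016], 'wrist_force': [-0.069, -0.443, -0.335], 'width': 0.042}
scene cartridge [182.2 242.5] 0.76
scene cartridge_grip [176.2 217. ] 0.65
top cartridge_grip [482.1 271.7] 0.79
wrist cartridge [316.  205.4] 0.71
wrist cartridge_grip [310.9 235.3] 0.84
grip at z.102 [ 0.46822231 -0.41227712  0.102     ]
[284.6, 172.0, 341.3, 268.8] ((312.5270080566406, 221.50074768066406), (72.21320343017578, 69.23297119140625), 46.54815673828125)
cartridge [ 0.4648 -0.4071  0.0052] [0.9, 0.9]
cartridge_grip [ 0.4714 -0.4119  0.1053] [1.1, 4.4, 3.9]
```

Request:
apply_moves(commands=[[0,0,0,0.001,-0.001,-0.04,45],[0,0,0,0.001,-0.002,-0.08,45],[0,0,0,0.001,-0.002,-0.11,45],[0,0,0,0.001,-0.002,-0.122,45],[0,0,0,0.001,-0.002,-0.122,0]])

```text
time: 28.9
tool_pos: [0.4655, -0.4094, 0.0654]
ee_rot: [-3.138, -0.004, 2.778]
wrist_force: [-0.6, 0.6, 0.1]
width: 0.0374
finger_force: 0.0
```

Request:
apply_moves(commands=[[0,0,0,0,0,0,0],[0,0,0,0,0,0,0],[0,0,0,0,0,0,0],[0,0,0,0,0,0,0],[0,0,0,0,0,0,0]])

```text
time: 29.4
tool_pos: [0.4675, -0.4115, 0.0699]
ee_rot: [-3.134, 0.004, 2.778]
wrist_force: [1.2, 0.0, 5.8]
width: 0.0139
finger_force: 30.0
```

Request:
apply_moves(commands=[[0,0,0,0,0,0.02,0],[0,0,0,0,0,0.06,0],[0,0,0,0,0,0.11,0],[0,0,0,0,0,0.16,0],[0,0,0,0,0,0.19,0]])

```text
time: 29.9
tool_pos: [0.4669, -0.4109, 0.262]
ee_rot: [-3.134, 0.005, 2.778]
wrist_force: [-0.4, -0.6, -2.1]
width: 0.0136
finger_force: 30.0
```

Request:
apply_moves(commands=[[0,0,0.06,0.004,0.03,0,0],[0,0,0.12,0.008,0.07,0,0],[0,0,0.18,0.012,0.11,0,0],[0,0,0.25,0.016,0.15,0,0],[0,0,0.313,0.02,0.19,0,0]])

```text
time: 30.4
tool_pos: [0.4861, -0.2187, 0.2567]
ee_rot: [-3.137, -0.001, 3.093]
wrist_force: [0.8, -0.3, -1.3]
width: 0.0137
finger_force: 30.0
```

Request:
apply_moves(commands=[[0,0,0,0.004,0.045,0,0],[0,0,0,0.008,0.09,0,0],[0,0,0,0.012,0.135,0,0],[0,0,0,0.012,0.17,0,0],[0,0,0,0.012,0.18,0,0]])

```text
time: 30.9
tool_pos: [0.4979, -0.037, 0.2571]
ee_rot: [-3.138, -0.001, 3.095]
wrist_force: [-0.0, -0.2, -1.1]
width: 0.0136
finger_force: 30.0
```

Request:
apply_moves(commands=[[0,0,0,0,0,0,0],[0,0,0,0,0,0,0],[0,0,0,0,0,0,0],[0,0,0,0,0,0,0],[0,0,0,0,0,0,0]])

```text
time: 31.4
tool_pos: [0.4985, -0.0414, 0.2574]
ee_rot: [-3.136, -0.0, 3.089]
wrist_force: [0.3, -0.2, -1.9]
width: 0.0139
finger_force: 30.0
```

Run:
```python
from h import *
log()
c,D=look(["collar","cartridge","cartridge_grip"],"w15");print(D)
for d in D["collar"]: print(np.round(onz(c,d[0],.108),4))
s=snapshot("top");ct=cam(s);save(s,"top15");r=place_of("top","collar");print([(x["pixel"],x["score"],onz(ct,x["pixel"],.108)) for x in r[:2]])
s=snapshot("scene");cs=cam(s);save(s,"scene15")
for q in("cartridge","cartridge_grip"):
    o=[]
    for n,cc in(("top",ct),("scene",cs)):
        r=place_of(n,q)
        if r: o.append((cc,r[0]["pixel"]))
    if D[q]: o.append((c,D[q][0][0]))
    if len(o)>1:print(q,tri(o))
```

```text
{'time': 31.4, 'tool_pos': [0.499, -0.041, 0.257], 'ee_rot': [-3.136, -0.0, 3.089], 'joint_positions': [-0.192, -0.027, 1.342, -0.006, 1.826, -1.712], 'wrist_force': [0.321, -0.174, -1.894], 'width': 0.014}
{'collar': [([433.8, 242.9], 0.97)], 'cartridge': [([314.9, 234.9], 0.65)], 'cartridge_grip': [([312.3, 293.5], 0.58)]}
[0.534  0.0757 0.108 ]
[([291.2, 246.6], 0.96, array([0.5320323 , 0.07682526, 0.108     ]))]
cartridge (array([ 0.4928281 , -0.04358411,  0.18826805]), [4.7, 4.1, 4.9])
cartridge_grip (array([ 0.50090077, -0.03974061,  0.28849527]), [4.5, 1.9, 2.8])
```

Request:
apply_moves(commands=[[0,0,0,-0.01,0.045,0,0],[0,0,0,-0.02,0.09,0,0],[0,0,0,-0.038,0.13,0,0],[0,0,0,-0.038,0.141,0,0],[0,0,0,-0.038,0.141,0,0]])

```text
time: 32.45
tool_pos: [0.4604, 0.1019, 0.2579]
ee_rot: [-3.136, 0.001, 3.094]
wrist_force: [-0.1, -0.4, -1.7]
width: 0.014
finger_force: 30.0
```

Run:
```python
from h import *
log()
c,D=look(["collar","cartridge","cartridge_grip"],"w16");print(D,get_obs()["tool_pos"])
c1,D1=load("w15")
for d in D["collar"]: print(np.round(onz(c,d[0],.108),4))
if D["collar"]: print(tri([(c,D["collar"][0][0]),(c1,D1["collar"][0][0])]))
for q in("cartridge","cartridge_grip"):
    if D[q]: print(q,onz(c,D[q][0][0],.29 if "grip" in q else .188), np.round(onz(c1,D1[q][0][0],.29 if "grip" in q else .188),4))
s=snapshot("top");ct=cam(s);save(s,"top16");r=place_of("top","collar");print([(x["pixel"],x["score"],onz(ct,x["pixel"],.108)) for x in r[:2]])
r=masks_of("wrist","collar")
if r:
    m=r[0]["mask"].astype(np.uint8);print(r[0]["extent"],r[0]["score"]);cv2.imwrite("pics/m16.png",m*255)
```

```text
{'time': 32.45, 'tool_pos': [0.46, 0.102, 0.258], 'ee_rot': [-3.136, 0.001, 3.094], 'joint_positions': [0.102, -0.091, 1.402, -0.006, 1.83, -1.423], 'wrist_force': [-0.14, -0.432, -1.665], 'width': 0.014}
{'collar': [], 'cartridge': [([315.1, 233.5], 0.7)], 'cartridge_grip': [([315.3, 293.8], 0.71)]} [0.46094169 0.09938492 0.25736833]
cartridge [0.45795193 0.10275339 0.188     ] [ 0.497  -0.0408  0.188 ]
cartridge_grip [0.46070629 0.10278238 0.29      ] [ 0.4985 -0.042   0.29  ]
[([292.8, 245.4], 0.87, array([0.53521863, 0.07280129, 0.108     ]))]
[137.4, 195.0, 521.6, 457.8] 0.88
```

Run:
```python
from h import *
c1,D1=load("w15"); c2,_=load("w16")
s=snapshot("top");ct=cam(s)
C=np.array([.535,.0755]);y=-.05;u=np.array([np.cos(y),np.sin(y)]);v=np.array([-u[1],u[0]])
def pts():
    P=[]
    for a,b in [(46,9),(46,-9),(-46,9),(-46,-9),(0,33),(0,-33),(0,0)]:
        P.append(np.r_[C+u*a/1000+v*b/1000,.108])
    return P
out=[]
for im,c,w,sc in((cv2.imread("pics/w15.png"),c1,(200,150),2),(cv2.imread("pics/top16.png"),ct,(80,60),5),(cv2.imread("pics/w16.png"),c2,(200,150),2)):
    p=proj(c,np.r_[C,.108]);x0,y0=int(np.clip(p[0]-w[0]/2,0,640-w[0])),int(np.clip(p[1]-w[1]/2,0,480-w[1]))
    cr=cv2.resize(im[y0:y0+w[1],x0:x0+w[0]],(400,300),interpolation=cv2.INTER_CUBIC)
    for X in pts():
        q=(proj(c,X)-[x0,y0]+.5)*sc-.5
        cv2.drawMarker(cr,tuple(int(t) for t in q),(0,0,255),cv2.MARKER_CROSS,9,1)
    out.append(cr);print(x0,y0)
cv2.imwrite("pics/c16.png",np.vstack([np.hstack(out[:2]),np.hstack([out[2],np.zeros_like(out[2])])]))
```

```text
333 168
251 215
192 210
```

View pics/c16.png

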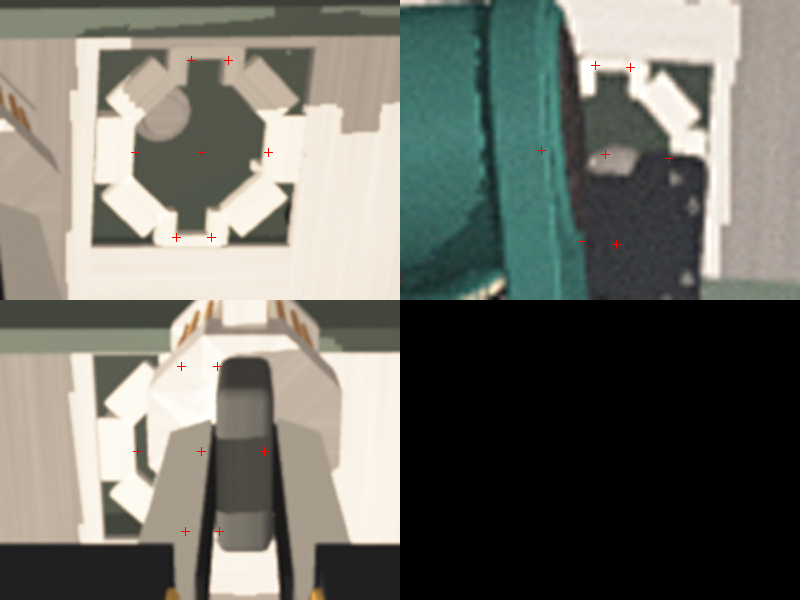

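Request:
apply_moves(commands=[[0,0,0,0.045,-0.015,0,0],[0,0,0,0.074,-0.025,0,0],[0,0,0,0.074,-0.025,0,0],[0,0,0,0.074,-0.025,-0.03,0],[0,0,0,0.074,-0.025,-0.06,0]])

```text
time: 33.35
tool_pos: [0.5352, 0.0753, 0.198]
ee_rot: [-3.137, 0.003, 3.09]
wrist_force: [0.6, 0.0, -1.6]
width: 0.0137
finger_force: 30.0
```

Request:
apply_moves(commands=[[0,0,0,0,0,-0.02,0],[0,0,0,0,0,-0.04,0],[0,0,0,0,0,-0.06,0],[0,0,0,0,0,-0.07,0],[0,0,0,0,0,-0.07,0]])

```text
time: 33.85
tool_pos: [0.533, 0.0754, 0.1259]
ee_rot: [-3.136, -0.004, 3.09]
wrist_force: [0.3, 0.5, -2.6]
width: 0.0139
finger_force: 30.0
```

Run:
```python
from h import *
log()
c,D=look(["collar","cartridge_grip"],"w17");print(D)
r=masks_of("wrist","cartridge")
if r:
    m=r[0]["mask"];print(r[0]["extent"])
ct=cam(snapshot("top"));
for q in("collar","cartridge_grip","cartridge"):
    r=place_of("top",q);print(q,[(np.round(x["pixel"],1),round(x["score"],2),np.round(onz(ct,x["pixel"],.108),4)) for x in r[:1]])
print(get_obs()["tool_pos"])
```

```text
{'time': 33.85, 'tool_pos': [0.533, 0.075, 0.126], 'ee_rot': [-3.136, -0.004, 3.09], 'joint_positions': [0.039, 0.083, 1.488, -0.005, 1.574, -1.481], 'wrist_force': [0.291, 0.518, -2.577], 'width': 0.014}
{'collar': [], 'cartridge_grip': [([313.3, 291.3], 0.59)]}
[266.7, 195.0, 360.7, 334.5]
collar [(array([293.8, 245.8]), 0.57, array([0.5342, 0.0702, 0.108 ]))]
cartridge_grip [(array([291.6, 242.5]), 0.43, array([0.5427, 0.0761, 0.108 ]))]
cartridge []
[0.53504012 0.07561592 0.12853777]
```

Request:
apply_moves(commands=[[0,0,0,0,0,-0.005,0],[0,0,0,0,0,-0.01,0],[0,0,0,0,0,-0.015,0],[0,0,0,0,0,-0.018,0],[0,0,0,0,0,-0.018,0]])

```text
time: 34.75
tool_pos: [0.5344, 0.0756, 0.1098]
ee_rot: [-3.136, -0.0, 3.091]
wrist_force: [-2.4, 0.6, 3.1]
width: 0.0138
finger_force: 30.0
```

Request:
apply_moves(commands=[[0,0,0,0,0,-0.002,0],[0,0,0,0,0,-0.004,0],[0,0,0,0,0,-0.006,0],[0,0,0,0,0,-0.006,0],[0,0,0,0,0,-0.006,0]])

```text
time: 35.25
tool_pos: [0.5346, 0.0756, 0.1043]
ee_rot: [-3.136, 0.001, 3.091]
wrist_force: [-2.2, -0.3, 6.4]
width: 0.0133
finger_force: 30.0
```

Request:
apply_moves(commands=[[0,0,0,0,0,-0.003,0],[0,0,0,0,0,-0.006,0],[0,0,0,0,0,-0.009,0],[0,0,0,0,0,-0.009,0],[0,0,0,0,0,-0.009,0]])

```text
time: 35.75
tool_pos: [0.5348, 0.0756, 0.0964]
ee_rot: [-3.136, 0.002, 3.091]
wrist_force: [-4.6, -1.0, 9.1]
width: 0.0139
finger_force: 30.0
```

Request:
apply_moves(commands=[[0,0,0,-0.001,0,-0.002,0],[0,0,0,-0.001,0,-0.002,0],[0,0,-0.1,-0.001,0,-0.002,0],[0,0,-0.2,-0.001,0,-0.002,0],[0,0,-0.3,-0.001,0,-0.002,0]])

```text
time: 36.25
tool_pos: [0.5358, 0.0757, 0.0955]
ee_rot: [-3.139, 0.006, 2.787]
wrist_force: [-1.2, 0.3, 9.5]
width: 0.014
finger_force: 30.0
```

Run:
```python
from h import *
o=get_obs();print({k:np.round(o[k],3).tolist() for k in("tool_pos","ee_rot","wrist_force","wrist_torque","joint_positions","width")})
```

```text
{'tool_pos': [0.536, 0.076, 0.096], 'ee_rot': [-3.139, 0.006, 2.787], 'wrist_force': [-1.197, 0.338, 9.467], 'wrist_torque': [-0.001, 0.122, 0.044], 'joint_positions': [0.039, 0.098, 1.534, -0.005, 1.505, -1.177], 'width': 0.014}
```

Request:
apply_moves(commands=[[0,0,-0.14,0,0,0,0],[0,0,-0.28,0,0,0,0],[0,0,-0.42,0,0,0,0],[0,0,-0.56,0,0,0,0],[0,0,-0.7,0,0,0,0]])

```text
time: 36.75
tool_pos: [0.5367, 0.0751, 0.0958]
ee_rot: [3.14, 0.005, 2.085]
wrist_force: [0.0, -0.4, 10.6]
width: 0.0136
finger_force: 30.0
```

Request:
apply_moves(commands=[[0,0,-0.14,0,0,0,0],[0,0,-0.28,0,0,0,0],[0,0,-0.42,0,0,0,0],[0,0,-0.56,0,0,0,0],[0,0,-0.57,0,0,0,0]])

```text
time: 37.25
tool_pos: [0.5367, 0.075, 0.0959]
ee_rot: [3.138, 0.001, 1.518]
wrist_force: [0.5, -0.1, 9.7]
width: 0.0136
finger_force: 30.0
```

Run:
```python
from h import *
o=get_obs();print({k:np.round(o[k],3).tolist() for k in("tool_pos","ee_rot","wrist_force","wrist_torque","joint_positions","width")})
```

```text
{'tool_pos': [0.537, 0.075, 0.096], 'ee_rot': [3.138, 0.001, 1.518], 'wrist_force': [0.5, -0.073, 9.673], 'wrist_torque': [-0.456, -0.07, 0.013], 'joint_positions': [0.035, 0.1, 1.531, -0.001, 1.507, 0.088], 'width': 0.014}
```

Request:
apply_moves(commands=[[0,0,0,0,0,0.003,0],[0,0,0,0,0,0.006,0],[0,0,0,0,0,0.008,0],[0,0,0,0,0,0.009,0],[0,0,0,0,0,0.009,0]])

```text
time: 37.75
tool_pos: [0.5361, 0.0751, 0.1029]
ee_rot: [3.141, 0.001, 1.52]
wrist_force: [3.8, -0.7, 5.5]
width: 0.0135
finger_force: 30.0
```

Request:
apply_moves(commands=[[0,0,0,0,0,0.001,0],[0,0,0,0,0,0.002,0],[0,0,0,0,0,0.003,0],[0,0,0,0,0,0.003,0],[0,0,0,0,0,0.003,0]])

```text
time: 38.25
tool_pos: [0.5357, 0.0752, 0.103]
ee_rot: [-3.14, 0.0, 1.52]
wrist_force: [8.5, -1.2, -5.2]
width: 0.0137
finger_force: 30.1
```

Request:
apply_moves(commands=[[0,0,0,0,0,-0.001,40],[0,0,0,0,0,-0.001,40],[0,0,0,0,0,-0.001,40],[0,0,0,0,0,-0.001,40],[0,0,0,0,0,-0.001,40]])

```text
time: 38.75
tool_pos: [0.533, 0.0757, 0.1032]
ee_rot: [-3.135, -0.0, 1.521]
wrist_force: [-0.4, 0.0, 0.0]
width: 0.0379
finger_force: 0.0
```

Request:
apply_moves(commands=[[0,0,0,0,0,0.02,40],[0,0,0,0,0,0.06,40],[0,0,0,0,0,0.11,40],[0,0,0,-0.03,0,0.15,40],[0,0,0,-0.07,0,0.16,40]])

```text
time: 39.25
tool_pos: [0.4653, 0.0756, 0.2688]
ee_rot: [3.139, -0.001, 1.52]
wrist_force: [-0.0, 0.1, 1.3]
width: 0.0376
finger_force: 0.0
```

Request:
apply_moves(commands=[[0,0,0,-0.03,-0.02,0,40],[0,0,0,-0.06,-0.04,0,40],[0,0,0,-0.08,-0.08,0,40],[0,0,0,-0.1,-0.12,0,40],[0,0,0,-0.1,-0.12,0,40]])

```text
time: 39.75
tool_pos: [0.3617, -0.0478, 0.2641]
ee_rot: [-3.137, 0.002, 1.513]
wrist_force: [0.7, 0.1, 0.3]
width: 0.0373
finger_force: 0.0
```

Run:
```python
from h import *
log()
C={n:cam(snapshot(n)) for n in("scene","top","wrist")}
for q in("cartridge_grip","cartridge","collar","hatch_handle","fastener_left_grip","fastener_right_grip"):
    o=[]
    for n in C:
        r=place_of(n,q)
        if r and r[0]["score"]>.4: o.append((C[n],r[0]["pixel"]));print(q,n,np.round(r[0]["pixel"],1),round(r[0]["score"],2),np.round(onz(C[n],r[0]["pixel"],.135),4) if q=="cartridge_grip" else "")
    if len(o)>1: print(q,tri(o))
s=snapshot("top");save(s,"top20")
r=masks_of("top","cartridge")
if r: print("mask",r[0]["extent"],r[0]["score"],cv2.minAreaRect(cv2.findNonZero(r[0]["mask"].astype(np.uint8))))
# dark grip bar orientation in top view
p=proj(C["top"],[.536,.075,.14]).astype(int);g=cv2.cvtColor(s["pixels"],cv2.COLOR_RGB2GRAY)[p[1]-16:p[1]+17,p[0]-16:p[0]+17]
print(p);print("\n".join("".join("#" if v<60 else "+" if v<110 else "." for v in row) for row in g))
```

```text
{'time': 39.75, 'tool_pos': [0.362, -0.048, 0.264], 'ee_rot': [-3.137, 0.002, 1.513], 'joint_positions': [-0.284, -0.327, 1.583, -0.003, 1.89, -0.227], 'wrist_force': [0.66, 0.05, 0.297], 'width': 0.037}
cartridge_grip top [291.2 243.6] 0.78 [0.5358 0.0748 0.135 ]
cartridge_grip wrist [511.  66.] 0.76 [0.5324 0.0766 0.135 ]
cartridge_grip (array([0.53703323, 0.07669224, 0.12580479]), [1.1, 1.1])
cartridge top [293.9 250.2] 0.72 
cartridge wrist [471.2  79.4] 0.93 
cartridge (array([0.52856875, 0.07419852, 0.06425694]), [1.3, 1.3])
collar top [295.4 247.1] 0.65 
hatch_handle scene [335.7 218. ] 0.85 
hatch_handle top [288.7 162.9] 0.87 
hatch_handle (array([0.69709479, 0.07039913, 0.28590701]), [3.1, 3.1])
fastener_left_grip scene [370.3 228.8] 0.76 
fastener_left_grip top [290.5 242.5] 0.63 
fastener_left_grip (array([0.53890632, 0.12105433, 0.14496627]), [45.1, 45.1])
fastener_right_grip scene [298.2 219. ] 0.77 
fastener_right_grip top [327.8 164.8] 0.56 
fastener_right_grip (array([ 0.69723215, -0.0185402 ,  0.27721825]), [4.0, 4.0])
mask [278.3, 238.0, 303.0, 259.8] 0.96 ((291.50
[... 511 characters left out ...]
..............+.....
............................+....
.........++++...............++...
........++++++++++++++++....+++..
.......+++++++++++++++++.....++..
.......++++++++++++++++++........
........+++++++++++++++++........
........+###+###+++++++++........
.........++.++++++++++++.........
.....+...........................
.....+.......................+...
......+......................+...
......++.....................+...
.......++....................+...
........+........................
.........+.......................
..........+......................
...........++.........+..........
+...........+....................
++...............................
++............++++++.............
```

```bash
python3 -c "
from bench import *
print(close_job(), get_obs()['time'])"
```

```text
the job is handed in; nothing more can be done
the job is handed in; nothing more can be done
```

The job is handed in at about 40 s of the 72 s allowed: both fasteners were turned to unlocked, the hatch left open at about 1.7 rad, and the cartridge stood, re-gripped, pushed down and turned. A gentle upward pull confirmed it locked in its seat before release; the result of the judging was not shown to me.

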